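# Tip the pin block over the fence

### The arm

A 6-joint arm with a two-finger parallel gripper is mounted at the origin on the work surface. World frame = base frame: x ahead of the robot, y to its left, z up, the work surface at z = 0. Lengths are in m, angles in rad, forces in N, time in s.
With the tool pointing down it reaches from about 0.35 to 0.85 m from the base axis. Payload 8.1 kg.
Tool frame: the origin (TCP) lies at the very end of the fingers, on their centre line; the grasp point (between the pads) lies 19 mm behind it (arm.tcp_to_grasp is the distance from the TCP to the grasp point, in m); z points along the fingers, y is the line along which they close (so a half turn about z gives the same grasp; the last joint's range is limited). The gripper opens to 93 mm and grips with 3 to 60 N. Pads are 15 mm wide; open, the fingers measure 128 mm over their backs; the gripper's body (75 mm by 188 mm) begins 65 mm behind the grasp point.
Start: joints at [1.098, 0.13, 1.488, -0, 1.523, -0.085], TCP at [0.227, 0.555, 0.199] pointing down, gripper open.
Joint ranges: [-2.96, 2.96], [-0.89, 2.26], [0.02, 2.5], [-1.34, 4.48], [0, 2.73], [-2.66, 2.66]. Speed limits (rad/s): [2.39, 2.39, 2.79, 3.14, 3.14, 3.14].

### API

Orientations are given as [roll, pitch, yaw] about the fixed x, y, z axes, in that order (R = Rz(yaw) Ry(pitch) Rx(roll)).
In Python, from cell import state, cams, workorder, arm gives the robot as it stands. The module is installed in compiled form; this text tells all that it offers.
- The arm moves only by the tool play_rows, never from a script. Its argument "series" is one flat list of numbers, 7 for each row, row after row: the shift along the tool's x, y, z in mm, then the turn, a rotation vector about the tool's x, y, z in units of 8 degrees (1.0 is 8 degrees), then the opening, from 0 (shut) to 1 (fully open). In form: [tx, ty, tz, wx, wy, wz, grip, tx, ty, tz, wx, wy, wz, grip, ...]. A call has exactly 10 rows; each row is the pose to reach, as a shift and turn from the pose commanded when the call began, along the tool's axes at that moment; what a row does not reach only later rows make up. A row lasts 1/8 s, in which the tool goes at most 62.5 mm and 10.7 degrees, less where a joint would pass 70% of its speed; a pose out of reach is approached as far as the arm can. A call with a gripper value outside its range is refused whole. The fingers move at their own pace and stop on an object; "force" is the grip in N (left out, the last holds). Time passes only in rows, so rows that repeat a pose let the fingers close, or fill a call up. It gives the time, the measured TCP pose, the force, the opening and the grip force at its end, in the units of the state.
- state(): the state, without advancing time (a new reading comes with each control period).
- cams.read_camera(name): name is "scene" or "top" or "wrist"; returns the picture (400x640x3 uint8, blue, green, red); there is no depth.
- cams.calibration(name): a dict with "mtx" (3x3 intrinsics, pixels), "R" (3x3) and "t" (3): a world point X has camera coordinates R X + t. Camera axes: x right, y down, z forward; pixel columns grow to the right and rows downward; lengths in m; the calibration is good to about 2 mm. A picture is of the moment at which its call begins: read the wrist's pose just before it. calibration takes no time and is no camera call; for the wrist camera it gives the pose at the moment of the call.
- workorder.finish_job(): hands the job in; it is judged then, once.
Trained networks look in the newest picture that a camera, given by its name, has taken for a name from the list of things; names that differ only in an ending like _2 or _b are one class to them, and where a whole thing is asked for, a point or a joint stands for the part that bears it (a point fixed in the world has none). Each returns a list of dicts, best first, with "confidence" (0 to 1); they miss things now and then, are a little off and sometimes report something else, mostly with a low value. They report only what shows in the picture. A call takes as long as a camera call.
- cams.find_in(name, camera): "centre" ([row, column] in pixels, amid what is visible of it).
- cams.regions_of(name, camera): "pixels" (400x640 bool, what is visible of it) and "centre" ([row, column] in pixels, amid what is visible of it).
The state is a dict: "time_s": time; "joint_positions": joint angles; "joint_velocities": joint speeds; "effort": joint torques, N m; "position": TCP position; "tool_rot": TCP orientation; "force": force on the tool from outside, world axes, zero at the start; "torque": the same for the moment, N m; "grip_width": finger opening in m; "gripper_force": force on a finger pad.
Only numpy, scipy, OpenCV 4.12 (cv2) and the standard library are available. Lean on these libraries where they do the work, as an engineer would, in place of code of your own. Each camera call takes 0.05 s, during which the arm holds its last target. There are 200 camera calls.

### The job

Three change parts stand on the steel ledge along the fence of the change-over station. Tip the white block with the two steel pins on top over the fence edge, by pushing it rather than lifting it, so that it ends lying flat on its side on the white pad, roughly square to the fence, with its foot still at the fence and its pins pointing away from the fence. Leave the block with the handle and the steel clamp knob standing where they are.

Things in the scene. Friction and masses are not known exactly. Their poses are not given: they have to be found in the camera images.
- fence (a point): Middle of the near top edge of the fixed steel fence, 440 mm long along y; x points level across it away from the robot, z up; station turned up to 20 deg. On the -x side parts stand on a steel ledge 120 mm deep, 16 mm below this edge, 8 mm above the table. On the +x side the fence (12 mm thick) runs flush into a level fixed white pad, 190 mm deep together.
- pin_block: White plastic block, 50 deep (x, across the fence), 80 wide (y), 130 mm high (z), 0.5 to 0.9 kg; two steel pins, 14 mm thick, 18 high, on top at y -22 and 22 mm. Origin: centre of its underside. Stands upright on the ledge 4 to 12 mm short of the fence, square within 4 deg, in one of 3 places 130 mm apart. Pushed high up towards +x it tips over the fence; past 30 deg it falls by itself.
- handle_block: Bystander, loose: white plastic block 50 x 80 x 100 mm high with a steel bow handle along y that rises to 135 mm. Origin at the centre of its underside, z up. Stands on the ledge in another of the three places; leave it.
- clamp_knob: Bystander, loose: turned steel clamp knob, a round column 54 mm in diameter and 90 mm high with a waist. Origin at the centre of its underside, z up. Stands on the ledge in the remaining place; leave it.

How it is judged:
At the end, for the whole second after the job is handed in: The pin block rests on the pad on its fence side, flat within 10 deg, square to the fence within 15 deg, pins away, foot end within 60 mm of the fence edge, at most 200 mm along it from its middle; the other two stand within 20 mm of their places (angle between pin_block's own x axis and vertical above 2.967 rad and angle between the z axis of pin_block and the x axis of fence, either way round below 0.262 rad and x of pin_block in the frame of fence between -0.06 and 0.06 m and y of pin_block in the frame of fence between -0.2 and 0.2 m and z of pin_block in the frame of fence between 0.01 and 0.04 m and linear speed of pin_block below 0.02 m/s and angular speed of pin_block below 0.1 rad/s and angle between each of handle_block, clamp_knob's own z axis and vertical below 0.15 rad and distance of each of handle_block, clamp_knob from where it was at the start of the episode below 0.02 m); the robot touches nothing.
It fails at once if the block with the handle is shifted more than 20 mm or tipped (distance of handle_block from where it was at the start of the episode above 0.02 m or angle between handle_block's own z axis and vertical above 0.25 rad).
It fails at once if the steel clamp knob is shifted more than 20 mm or tipped (distance of clamp_knob from where it was at the start of the episode above 0.02 m or angle between clamp_knob's own z axis and vertical above 0.25 rad).
It fails at once if the foot of the pin block is lifted more than 90 mm above the table (height (world z) of pin_block above 0.09 m).
It also fails if it takes over 29 s, if anything falls off the work surface, if the arm or the gripper's body presses on something with over 40 N, if the wrist force passes 120 N, or if a joint passes its speed limit or range.

## Working session

There is one attempt and no reset: what is moved stays moved. The work goes in short steps, Python scripts to look and compute and a tool call to move; the robot and the scene stay as the last step left them, time stands still between calls to the robot, and variables do not carry over. Pictures are saved under pics/ and viewed, at most 10 in all, crops included, and the job is handed in when it is done.

Besides the shell and the picture viewer there is one more tool, called after ">>>" as name(argument=value, ...) on one line, values as JSON. play_rows: Moves the arm, as the interface text tells. Its arguments: {"type":"object","properties":{"series":{"type":"array","items":{"type":"number"}},"force":{"type":"number"}},"required":["series"]}

```bash
mkdir -p pics; cat > h.py <<'E'
import numpy as np, cv2
from cell import state, cams, workorder, arm
from scipy.spatial.transform import Rotation as Ro
def ray(name,rc,z,cal=None):
    c=cal or cams.calibration(name); K,R,t=map(np.array,(c["mtx"],c["R"],c["t"]))
    d=R.T@np.linalg.solve(K,[rc[1],rc[0],1]); o=-R.T@t
    return o+d*(z-o[2])/d[2]
def proj(name,X):
    c=cams.calibration(name); K,R,t=map(np.array,(c["mtx"],c["R"],c["t"]))
    p=K@(R@np.array(X)+t); return p[:2]/p[2]
E
python3 - <<'E'
from h import *
s=state();print(s["time_s"],s["position"],s["tool_rot"],s["grip_width"])
for n in("top","scene"):
    im=cams.read_camera(n);cv2.imwrite(f"pics/{n}0.png",im)
    c=cams.calibration(n);print(n,-np.array(c["R"]).T@c["t"])
    for o in("pin_block","handle_block","clamp_knob"):
        for r in cams.find_in(o,n)[:2]:
            print(o,r["centre"],round(r["confidence"],2),ray(n,r["centre"],.1).round(3))
E
```

```text
0.0 [0.2266027  0.55492888 0.19750571] [-3.13979133e+00 -1.49312731e-04  2.75372845e+00] 0.09310816137392619
top [0.43117806 0.05419241 0.83135465]
pin_block [177.2, 291.1] 0.73 [0.583 0.09  0.1  ]
handle_block [188.4, 367.0] 0.63 [ 0.568 -0.037  0.1  ]
clamp_knob [174.7, 209.9] 0.73 [0.583 0.225 0.1  ]
scene [ 1.04108297 -0.32332893  0.431387  ]
pin_block [191.7, 345.3] 0.61 [0.616 0.071 0.1  ]
handle_block [221.5, 274.5] 0.9 [ 0.62  -0.061  0.1  ]
clamp_knob [180.7, 400.4] 0.92 [0.642 0.167 0.1  ]
```

View pics/top0.png

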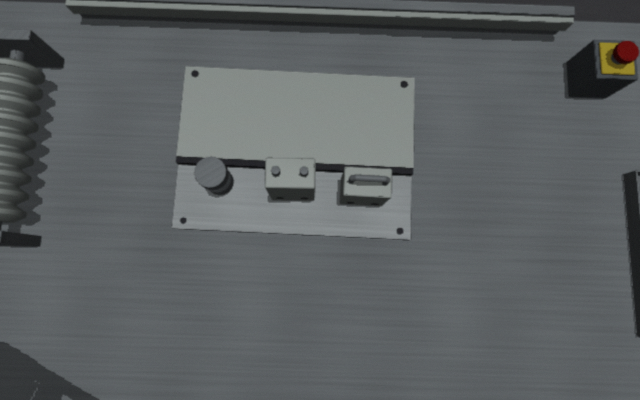

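View pics/scene0.png

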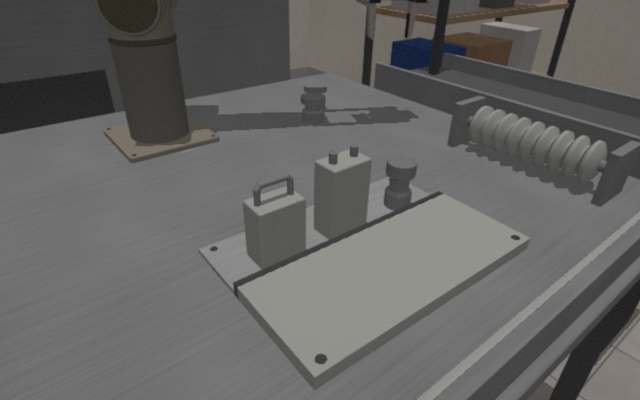

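The top view shows the pin block in the middle place, pins near (171,276) and (171,303). The knob is to its left at (175,210) and the handle block to its right at (188,367). The near fence edge runs from about (158,178) to (167,413). The scene view shows the same order: handle, pin block, knob.

```bash
python3 - <<'E'
from h import *
g=lambda r,c,z:ray("top",[r,c],z)
nl,nr=g(158,178,.024),g(167,413,.024); fl,fr=g(68,186,.024),g(77,414,.024)
print(nl,nr,fl,fr,"len",np.linalg.norm(nl-nr),np.linalg.norm(nl-fl))
e=nl-nr; psi=np.arctan2(-e[0],e[1]); print("psi deg",np.degrees(psi))
p1,p2=g(171,276,.154),g(171,303.5,.154); print("pins",p1,p2,np.linalg.norm(p1-p2)); d=p1-p2; print("block yaw",np.degrees(np.arctan2(-d[0],d[1])))
ux=np.array([np.cos(psi),np.sin(psi),0]);mid=(nl+nr)/2; pb=(p1+p2)/2
uy=np.array([-ux[1],ux[0],0]); print("mid",mid,"pin centre in fence",(pb-mid)@ux,(pb-mid)@uy)
s=state(); R=Ro.from_euler("xyz",s["tool_rot"])
tgt=mid+ux*-.10+uy*((pb-mid)@uy); tgt[2]=.118
Rt=Ro.from_euler("xyz",[np.pi,0,psi+np.pi])
print("tgt",tgt,"shift tool mm",R.inv().apply(tgt-s["position"])*1000,"turn",np.degrees((R.inv()*Rt).as_rotvec())/8)
E
```

```text
[0.62853833 0.30316057 0.024     ] [ 0.62525784 -0.13156662  0.024     ] [0.80531111 0.30177974 0.024     ] [ 0.8024248  -0.13477682  0.024     ] len 0.4347395679291231 0.17677816783367153
psi deg -0.43235139011283746
pins [0.58095524 0.1108208  0.154     ] [0.58229076 0.06835247 0.154     ] 0.042489331514758186
block yaw 1.801213654658072
mid [0.62689809 0.08579698 0.024     ] pin centre in fence -0.04530239620648722 0.0034479105970253495
tgt [0.52692695 0.08999938 0.118     ] shift tool mm [-453.7966065  -317.34116284   80.44740432] turn [-1.32499203e-03 -4.26987209e-04 -2.72363176e+00]
```

>>> play_rows(series=[-48,-36,0,0,0,-0.3,0.3,-96,-73,0,0,0,-0.6,0.3,-143,-109,0,0,0,-0.9,0.3,-191,-145,0,0,0,-1.2,0.3,-239,-182,0,0,0,-1.5,0.3,-286,-218,0,0,0,-1.8,0.3,-334,-254,0,0,0,-2.1,0.3,-381,-290,0,0,0,-2.4,0.3,-429,-327,0,0,0,-2.72,0.3,-429,-327,0,0,0,-2.72,0.3])

```text
time_s: 1.65
position: [0.5018, 0.0867, 0.1985]
tool_rot: [-3.141, 0.0, 3.129]
force: [-0.5, 0.6, 0.2]
grip_width: 0.0278
gripper_force: 0.0
```

>>> play_rows(series=[0,1,0,0,0,0,0.3,0,2,20,0,0,0,0.3,0,3,40,0,0,0,0.3,0,3,60,0,0,0,0.3,0,3,75,0,0,0,0.3,0,3,80,0,0,0,0.3,-5,3,80,0,0,0,0.3,-10,3,80,0,0,0,0.3,-15,3,80,0,0,0,0.3,-15,3,80,0,0,0,0.3])

```text
time_s: 2.9
position: [0.5161, 0.0933, 0.119]
tool_rot: [3.142, 0.001, 3.133]
force: [0.5, 0.1, -0.2]
grip_width: 0.0284
gripper_force: 0.0
```

```bash
python3 - <<'E'
from h import *
cv2.imwrite("pics/s1.png",cams.read_camera("scene"))
cv2.imwrite("pics/w1.png",cams.read_camera("wrist"))
E
```

```text
(no output)
```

View pics/s1.png

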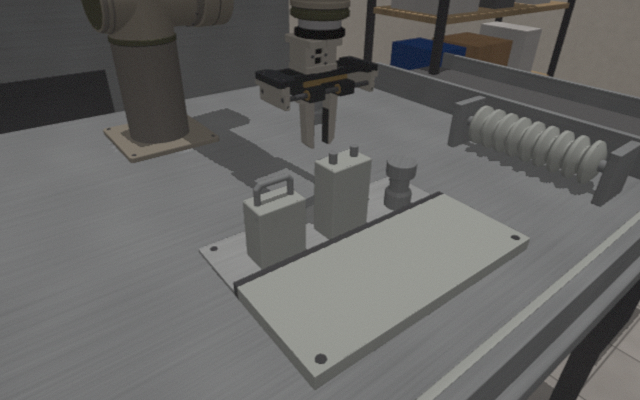

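View pics/w1.png

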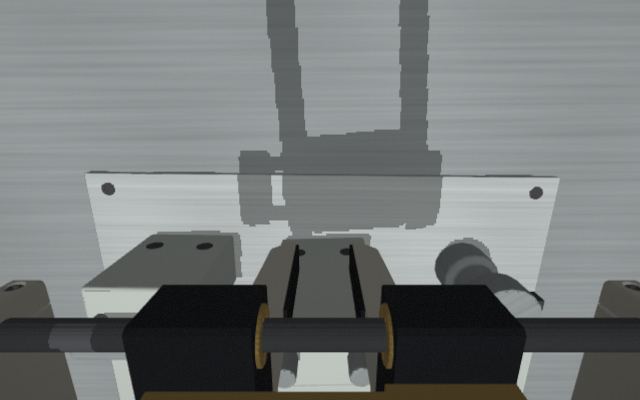

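The scene view shows the fingers behind the pin block, and the wrist view shows them centred on its back face (pins at about columns 288 and 358, finger gap centred at 323). Pushing next.

>>> play_rows(series=[-10,0,0,0,0,0,0.3,-20,0,0,0,0,0,0.3,-28,0,0,0,0,0,0.3,-35,0,0,0,0,0,0.3,-41,0,0,0,0,0,0.3,-47,0,0,0,0,0,0.3,-53,0,0,0,0,0,0.3,-59,0,0,0,0,0,0.3,-65,0,0,0,0,0,0.3,-70,0,0,0,0,0,0.3])

```text
time_s: 4.25
position: [0.5882, 0.0933, 0.1235]
tool_rot: [3.141, 0.006, 3.134]
force: [-5.7, 0.1, 26.6]
grip_width: 0.0279
gripper_force: 13.2
```

```bash
python3 - <<'E'
from h import *
cv2.imwrite("pics/s2.png",cams.read_camera("scene"))
E
```

```text
(no output)
```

View pics/s2.png

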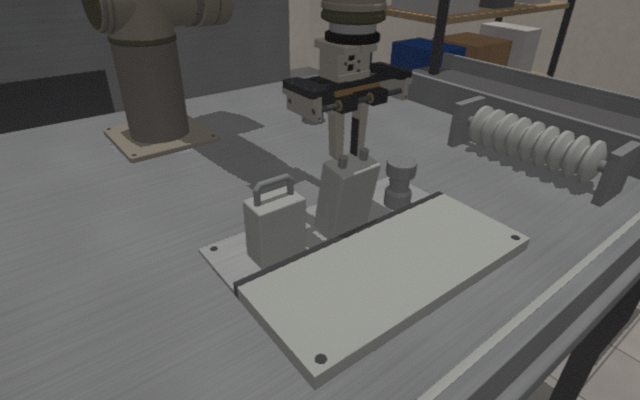

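```bash
python3 - <<'E'
from h import *
im=cv2.imread("pics/s2.png"); cv2.imwrite("pics/s2c.png",cv2.resize(im[80:260,270:430],None,fx=3.3,fy=3.3,interpolation=cv2.INTER_CUBIC))
s=state();print(s["position"],s["force"],s["torque"]); print(proj("scene",s["position"]))
for th in (10,12,15,18,20,25):
    a=np.radians(th);P=lambda x,h,y:np.array([.615+x*np.cos(a)+h*np.sin(a),.09+y,.024+h*np.cos(a)-x*np.sin(a)])
    print(th,[proj("scene",P(x,.114,y)).round(0).tolist() for x,y in((-.05,-.04),(-.05,.04),(0,-.04),(0,.04))],P(-.05,.114,0).round(3))
E
```

```text
[0.58893705 0.09323403 0.1236948 ] [-5.0954116  -0.07353755 21.51081088] [ 0.05403797  1.08391245 -0.02514471]
[345.34586953 167.86589003]
10 [[323.0, 162.0], [362.0, 149.0], [344.0, 180.0], [383.0, 165.0]] [0.586 0.09  0.145]
12 [[325.0, 162.0], [364.0, 150.0], [346.0, 181.0], [385.0, 166.0]] [0.59  0.09  0.146]
15 [[328.0, 163.0], [366.0, 150.0], [349.0, 184.0], [388.0, 169.0]] [0.596 0.09  0.147]
18 [[330.0, 164.0], [369.0, 151.0], [351.0, 186.0], [390.0, 171.0]] [0.603 0.09  0.148]
20 [[332.0, 165.0], [371.0, 152.0], [353.0, 188.0], [392.0, 173.0]] [0.607 0.09  0.148]
25 [[337.0, 168.0], [376.0, 154.0], [357.0, 193.0], [396.0, 177.0]] [0.618 0.09  0.148]
```

View pics/s2c.png

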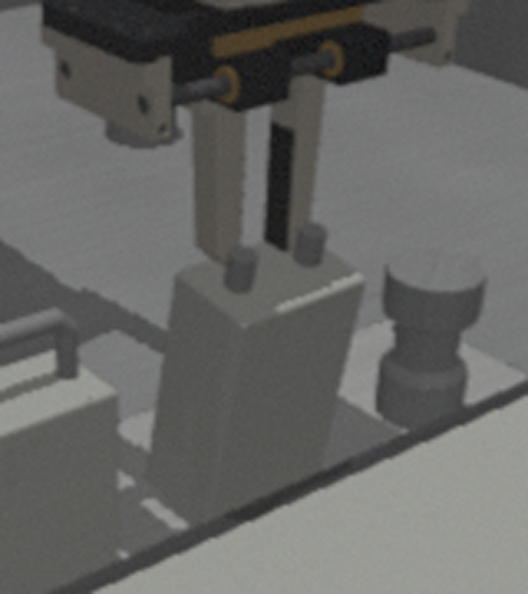

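The crop shows the block tilted about 10–12°, with its top corners near (165,324) and (163,380). The finger tips are behind its back face. The upward force means the rough pads are being dragged up with the face, so I'll follow the arc by rising while pushing.

>>> play_rows(series=[0,0,-5,0,0,0,0.3,0,0,-8,0,0,0,0.3,-4,0,-10,0,0,0,0.3,-8,0,-11,0,0,0,0.3,-12,0,-12,0,0,0,0.3,-16,0,-13,0,0,0,0.3,-20,0,-14,0,0,0,0.3,-23,0,-14,0,0,0,0.3,-26,0,-15,0,0,0,0.3,-28,0,-15,0,0,0,0.3])

```text
time_s: 5.55
position: [0.6137, 0.0926, 0.1337]
tool_rot: [-3.142, 0.0, 3.134]
force: [-0.6, -0.1, -0.7]
grip_width: 0.028
gripper_force: 0.1
```

```bash
python3 - <<'E'
from h import *
im=cams.read_camera("scene"); cv2.imwrite("pics/s3.png",cv2.resize(im[80:300,220:470],None,fx=2.5,fy=2.5))
E
```

```text
(no output)
```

View pics/s3.png

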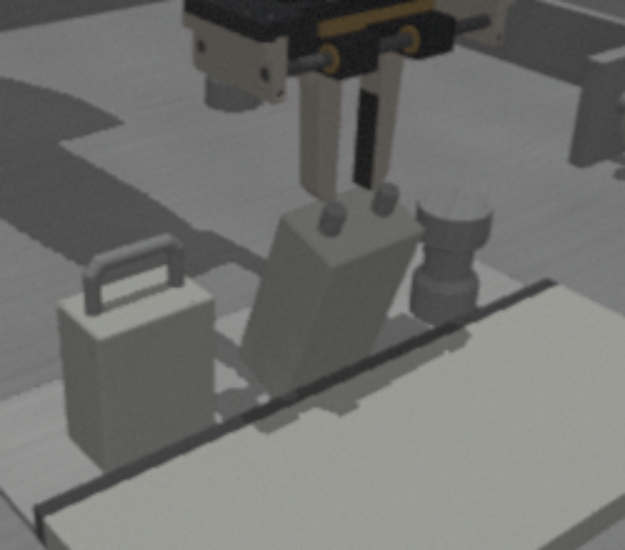

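The block is tilted about 23–25° and close to balance, with almost no force on the tool. The neighbours haven't moved. A little more push should tip it.

>>> play_rows(series=[-4,0,0,0,0,0,0.3,-8,0,0,0,0,0,0.3,-12,0,0,0,0,0,0.3,-16,0,0,0,0,0,0.3,-20,0,0,0,0,0,0.3,-23,0,0,0,0,0,0.3,-23,0,0,0,0,0,0.3,-23,0,0,0,0,0,0.3,-23,0,0,0,0,0,0.3,-23,0,0,0,0,0,0.3])

```text
time_s: 6.85
position: [0.6363, 0.0925, 0.1336]
tool_rot: [-3.142, 0.0, 3.134]
force: [0.7, -1.1, -1.1]
grip_width: 0.0277
gripper_force: 0.0
```

>>> play_rows(series=[5,0,-5,0,0,0,0.3,15,0,-15,0,0,0,0.3,30,0,-30,0,0,0,0.3,50,0,-50,0,0,0,0.3,80,0,-70,0,0,0,0.3,110,0,-80,0,0,0,0.3,140,0,-80,0,0,0,0.3,170,0,-80,0,0,0,0.3,190,0,-80,0,0,0,0.3,190,0,-80,0,0,0,0.3])

```text
time_s: 8.1
position: [0.4457, 0.0941, 0.2146]
tool_rot: [3.141, 0.002, 3.134]
force: [0.2, 0.3, 0.5]
grip_width: 0.0281
gripper_force: 0.0
```

```bash
python3 - <<'E'
from h import *
im=cams.read_camera("scene"); im2=cams.read_camera("top")
cv2.imwrite("pics/s4.png",np.hstack([cv2.resize(im[100:340,180:520],(480,339)),cv2.resize(im2[40:260,150:430],(320,251)) if 0 else cv2.resize(im2[40:260,170:378],(320,339))]))
for o in("handle_block","clamp_knob"): print(o,[(r["centre"],round(r["confidence"],2)) for r in cams.find_in(o,"top")[:1]])
E
```

```text
handle_block [([185.3, 383.2], 0.8)]
clamp_knob []
```

View pics/s4.png

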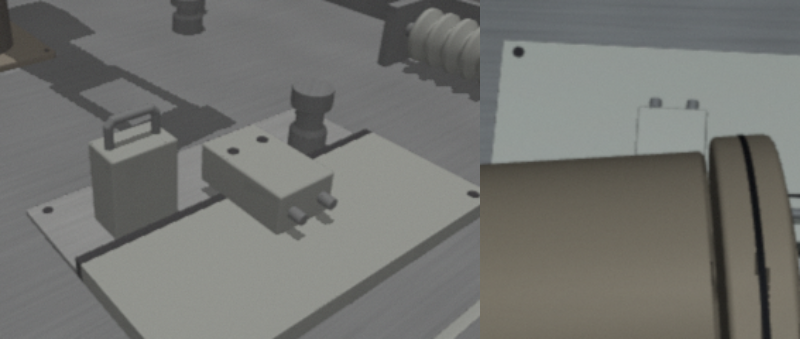

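```bash
python3 - <<'E'
from h import *
k=220/339;kc=208/320
a=ray("top",[40+107*k,170+(637-480)*kc],.074);b=ray("top",[40+110*k,170+(707-480)*kc],.074)
print(a,b,"foot x in fence",(a[0]+b[0])/2-.13-.615)
print(workorder.finish_job())
E
```

```text
[0.70970893 0.12923975 0.074     ] [0.7088231  0.04870921 0.074     ] foot x in fence -0.03573398829329533
the job is handed in; nothing more can be done
None
```

The pin block was tipped over the fence and lies flat on the pad, square to the fence with its pins pointing away. Its foot is about 36 mm behind the fence edge (limit 60 mm), the handle block and clamp knob look unmoved in the last picture, the arm is clear, and the job was handed in after about 8 s; no verdict came back.

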